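# Bed the model egg in its storage jar

### The arm

A 7-joint arm with a two-finger parallel gripper is mounted at the origin on the work surface. World frame = base frame: x ahead of the robot, y to its left, z up, the work surface at z = 0. Lengths are in mm, angles in rad, forces in N, time in s.
With the tool pointing down it reaches from about 400 to 875 mm from the base axis. Payload 19.3 kg.
Tool frame: the origin (TCP) lies at the very end of the fingers, on their centre line; the grasp point (between the pads) lies 19 mm behind it; z points along the fingers, y is the line along which they close (so a half turn about z gives the same grasp; the last joint's range is limited). The gripper opens to 85 mm and grips with 20 to 120 N. Pads are 22 mm wide; open, the fingers measure 114 mm over their backs; the gripper's body (76 mm by 85 mm) begins 54 mm behind the grasp point. The pads swing forward as they close: fully open they stand 13 mm farther back than shut.
Start: joints at [-1.316, 0.521, -0.036, 1.599, 0.021, 1.021, -0.113], TCP at [199.468, 592.307, 231.291] pointing down, gripper open.
Joint ranges: [-2.91, 2.91], [-0.3, 2.13], [-1.5, 1.42], [0.17, 2.43], [-1.26, 4.41], [0.16, 1.93], [-2.52, 2.52]. Speed limits (rad/s): [1.89, 1.89, 2.39, 2.39, 3.01, 3.01, 3.01].

### API

Orientations are given as a 3x3 rotation matrix whose columns are the frame's x, y, z axes.
In Python, from bench import manip gives the robot as it stands.
- The arm moves only by the tool play_rows, never from a script. Its argument "deltas" is a list of rows, each an object with "slide": the shift along the world's x, y, z in cm, a list of three; "turn": the turn, a rotation vector about the world's x, y, z in rad, a list of three; "fingers": the opening, from 0 (shut) to 1 (fully open). A call has exactly 8 rows; each row is the pose to reach, as a shift and turn from the pose commanded when the call began; what a row does not reach only later rows make up. A row lasts 1/12 s, in which the tool goes at most 41.7 mm and 7.16 degrees, less where a joint would pass 70% of its speed; a pose out of reach is approached as far as the arm can. A call with a gripper value outside its range is refused whole. The fingers move at their own pace and stop on an object; "newtons" is the grip in N (left out, the last holds). Time passes only in rows, so rows that repeat a pose let the fingers close, or fill a call up. It gives the time, the measured TCP pose, the force, the opening and the grip force at its end, in the units of the state.
- manip.read_state(): the state, without advancing time (a new reading comes with each control period).
- manip.snapshot(name): name is "scene" or "top" or "wrist"; returns a dict with "image" (420x560x3 uint8, red, green, blue), "z_map" (420x560 float32, mm along the optical axis (not along the pixel's ray), 0 where there is no reading), "vertical_fov" (degrees; the focal length in pixels is half the picture's height over the tangent of half this angle, whatever the lens; pixels are square), "cx", "cy" (the principal point, pixels), "extrinsics" (4x4, takes a point from camera to world coordinates). Camera axes: x right, y up, looking along -z (the intrinsics and any distortion apply to the point x, -y, -z); pixel columns grow to the right and rows downward; lengths in mm; the calibration is good to about 2 mm. A picture is of the moment at which its call begins.
- manip.finish_job(): hands the job in; it is judged then, once.
The state is a dict: "time_s": time; "q": joint angles; "dq": joint speeds; "tau": joint torques, N m; "tool_pos": TCP position; "eef_rot": TCP orientation; "ft_force": force on the tool from outside, world axes, zero at the start; "ft_torque": the same for the moment, N m; "grip_width": opening from 0.0 (shut) to 1.0 (fully open); "finger_force": force on a finger pad.
Only numpy, scipy, OpenCV 4.12 (cv2) and the standard library are available. Lean on these libraries where they do the work, as an engineer would, in place of code of your own. Each camera call takes 0.05 s, during which the arm holds its last target. There are 200 camera calls.

### The job

The cork ring that cushions the large plaster egg has slipped under the low clear shelf: take the flat rake, drag the ring right out past the front edge of the shelf with it, and lay the rake down on the table. Put the ring flat on the floor of the deep white jar, then lower the large egg gently, without dropping it or pressing it down, onto the ring so that it sits in the ring's hole. Leave the small egg where it is, and keep the jar standing.

Things in the scene. Friction and masses are not known exactly. Their poses are not given: they have to be found in the camera images.
- shelf: Fixed low riser shelf of clear acrylic, 200 mm deep (its x) and 260 mm wide (its y); origin on the table under its middle. Its top board is 8 mm thick with its underside 50 mm and its top 58 mm above the table. 6 mm side panels along its two short ends (y = +-127 mm) reach down to the table; it is open at its front, which is at its own x = -100 mm (+x points inwards), and at its back. Two slide boxes, up to 41 mm tall, stand on its back half.
- ring_center (a point): Centre (half-way up) of the loose cork ring: outer diameter 56 mm, hole 32 mm, 14 mm thick, 20 g; z is its axis. Starts flat on the table under the shelf, 40 to 80 mm in from the front edge.
- rake_grip (a point): Point in the middle of the rake's black handle (110 mm long from x = -60 to +50 mm, 24 mm wide, 18 mm tall), half-way up (9 mm above the rake's underside). The rake starts lying flat on the table; its x axis points along the rake from handle to head, z up. A 14 mm wide, 5 mm thick strip (7 to 12 mm above the underside) joins handle and head. 120 g; it balances about 22 mm ahead of this point.
- rake_head (a point): Middle of the inner (handle-side) face of the rake's crossbar, 215 mm ahead of rake_grip and 6 mm above the underside. The crossbar is 74 mm wide, 5 mm thick and 12 mm tall, standing on the underside's level; at each end a lip 12 mm tall reaches 16 mm back towards the handle, leaving 64 mm between the lips, so the cork ring fits in this shallow U when the crossbar is put down behind it.
- jar_floor (a point): Centre of the inner floor of the loose white round jar, 5 mm above the table; z up. Jar: outer diameter 160 mm, inner diameter 152 mm, open top, 700 g.
- jar_rim (a point): Centre of the jar's mouth, 74 mm above the table (69 mm above the inner floor).
- egg_center (a point): Centre of the large plaster egg, 52 mm long (its x axis) and 45 mm thick across, 70 g, loose, lying on its side in the 32 mm hole of a square wooden stand (60 x 60 mm, 16 mm tall, fixed). Seated in the stand or in the cork ring, its centre is about 17 mm above the top of the stand or ring.
- small_egg_center (a point): Centre of the small plaster egg (38 mm long, 30 mm thick), lying in the hole of an equal wooden stand; to be left alone.
Mind the look-alikes: they are no part of the job. What is shaped like the part that bears jar_floor but purple is not meant.

How it is judged:
By the outcome, as a careful person would: the job done as asked, in the order asked, and still so for the second after the job is handed in, with the robot touching nothing.
It also fails if it takes over 72 s, if anything falls off the work surface, if the arm or the gripper's body presses on something with over 40 N, if the wrist force passes 120 N, or if a joint passes its speed limit or range.

## Working session

There is one attempt and no reset: what is moved stays moved. The work goes in short steps, Python scripts to look and compute and a tool call to move; the robot and the scene stay as the last step left them, time stands still between calls to the robot, and variables do not carry over. Pictures are saved under pics/ and viewed, at most 10 in all, crops included, and the job is handed in when it is done.

Besides the shell and the picture viewer there is one more tool, called after "Emit:" as name(argument=value, ...) on one line, values as JSON. play_rows: Moves the arm, as the interface text tells. Its arguments: {"type":"object","properties":{"deltas":{"type":"array","items":{"type":"object","properties":{"slide":{"type":"array","items":{"type":"number"}},"turn":{"type":"array","items":{"type":"number"}},"fingers":{"type":"number"}}}},"newtons":{"type":"number"}},"required":["deltas"]}

```bash
ls; mkdir -p pics; cat > h.py <<'E'
import numpy as np, cv2
from bench import manip
def snap(n, save=None):
    s=manip.snapshot(n)
    if save: cv2.imwrite('pics/'+save+'.png', cv2.cvtColor(s['image'],cv2.COLOR_RGB2BGR))
    np.savez('/tmp/'+(save or n)+'.npz',**{k:v for k,v in s.items()})
    return s
def world(s):
    H,W=s['z_map'].shape; f=H/2/np.tan(np.radians(float(s['vertical_fov']))/2)
    v,u=np.mgrid[:H,:W]; z=s['z_map'].astype(float)
    P=np.stack([(u-s['cx'])*z/f,-(v-s['cy'])*z/f,-z,np.ones_like(z)],-1)@np.array(s['extrinsics']).T
    return P[...,:3]
def onplane(s,u,v,h):
    H,W=s['z_map'].shape; f=H/2/np.tan(np.radians(float(s['vertical_fov']))/2)
    E=np.array(s['extrinsics']); d=E[:3,:3]@np.array([(u-s['cx'])/f,-(v-s['cy'])/f,-1.]); o=E[:3,3]
    return o+d*(h-o[2])/d[2]
E
python3 - <<'E'
from h import *
for n in ['scene','top']:
    s=snap(n,n+'1'); print(n,{k:v for k,v in s.items() if k not in('image','z_map')})
print(manip.read_state())
E
```

```text
pics
scene {'vertical_fov': 42.14911547123761, 'cx': 277.42695722796196, 'cy': 210.7040634913095, 'extrinsics': array([[-1.18617985e-01, -5.76054414e-01,  8.08758979e-01,
         1.66158595e+03],
       [ 9.92909262e-01, -7.52193472e-02,  9.20502407e-02,
         2.24510861e+02],
       [ 7.80837501e-03,  8.13943095e-01,  5.80892130e-01,
         9.84335815e+02],
       [ 0.00000000e+00,  0.00000000e+00,  0.00000000e+00,
         1.00000000e+00]])}
top {'vertical_fov': 49.20729212868927, 'cx': 278.0163647239956, 'cy': 206.53191796201037, 'extrinsics': array([[ 1.83162873e-02,  9.92024766e-01, -1.24705162e-01,
         2.50970013e+02],
       [-9.99792481e-01,  1.70602040e-02, -1.11329913e-02,
         6.30628247e+01],
       [-8.91670756e-03,  1.24883199e-01,  9.92131382e-01,
         1.45426455e+03],
       [ 0.00000000e+00,  0.00000000e+00,  0.00000000e+00,
         1.00000000e+00]])}
{'time_s': 0.1, 'q': array([-1.31618467,  0.52193157, -0.0363384 ,  1.59992412,  0.02115669,
        1.0211227 , -0.1127762 ]), 'dq': array([ 0.00102338, -0.00191383,  0.00130483,  0.00068564,  0.00109659,
        0.00168393, -0.00037204]), 'tau': array([ 3.15105317e-03, -9.28481054e+01,  1.98429264e+00, -3.70530009e+01,
        1.82628521e-02,  5.35631945e-03,  2.75511667e-05]), 'tool_pos': array([199.37608377, 592.03334461, 230.80701574]), 'eef_rot': array([[-9.47710599e-01,  3.19130906e-01, -2.93403485e-04],
       [ 3.19131039e-01,  9.47710114e-01, -9.59364521e-04],
       [-2.81014181e-05, -1.00283408e-03, -9.99999497e-01]]), 'ft_force': array([ 0.92199961, -0.25371862, -0.02842084]), 'ft_torque': array([-0.02758098, -0.00741685, -0.00678422]), 'finger_force': 0.0, 'grip_width': 1.002455536902512}
```

```bash
sleep 1
```

```text
(no output)
```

View pics/top1.png

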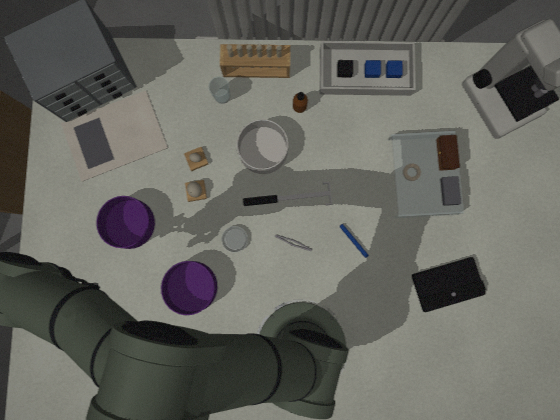

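View pics/scene1.png

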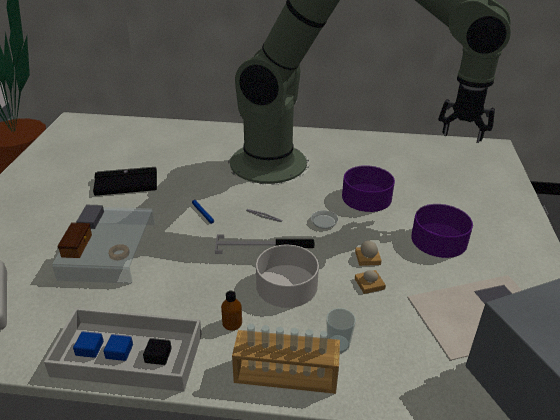

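The top view shows the shelf around (430,173) with its front facing left (+y) and the ring under it at (411,172). The rake's handle is at (260,200) and its head at (328,192). The white jar is at (263,146), and the eggs are at (196,157) and (196,188). The two purple jars are decoys.

```bash
python3 - <<'E'
from h import *
s=dict(np.load('/tmp/top1.npz')); c=dict(np.load('/tmp/scene1.npz'))
P=world(s);Q=world(c)
def at(P,u,v): return P[v,u].round(1)
print('table',at(P,350,290),at(P,220,320),at(P,520,250), at(Q,250,200),at(Q,450,150))
for n,u,v in [('ring',418,172),('shelftop',425,200),('jarrim',263,146),('eggA',196,157),('eggB',196,188),('hand',260,200),('handL',246,202),('handR',275,199),('headmid',328,192)]:
    print(n,at(P,u,v))
img=cv2.cvtColor(s['image'],cv2.COLOR_RGB2BGR)
a=cv2.resize(img[110:235,375:485],None,fx=5,fy=4.6*1.0,interpolation=cv2.INTER_CUBIC)
a=cv2.resize(img[120:230,380:470],None,fx=5,fy=5,interpolation=cv2.INTER_CUBIC)
b=cv2.resize(img[165:220,235:345],None,fx=5,fy=5,interpolation=cv2.INTER_CUBIC)
o=np.zeros((600,800,3),np.uint8); 
a=cv2.resize(img[125:225,385:470],None,fx=4,fy=4,interpolation=cv2.INTER_CUBIC)
b=cv2.resize(img[175:215,238:342],None,fx=4,fy=4,interpolation=cv2.INTER_CUBIC)
g=cv2.resize(img[115:207,178:298],None,fx=3.8,fy=3.8,interpolation=cv2.INTER_CUBIC)
o[:400,:340]=a; o[:160,350:350+416]=b; o[170:170+g.shape[0],344:344+g.shape[1]]=g
cv2.imwrite('pics/crop1.png',o)
E
```

```text
table [ 175.1 -150.2   -1.5] [ 76.  252.7   1.6] [ 3.091e+02 -6.840e+02 -4.000e-01] [239.8 -26.1  -2.9] [-182.1  657.9   -3.3]
ring [ 540.9 -350.9   60.7]
shelftop [ 454.3 -371.2   58.7]
jarrim [631.6 131.9  -1.4]
eggA [581.4 340.3  41.7]
eggB [480.5 334.   53.6]
hand [450.7 136.3  22.4]
handL [444.5 180.8  16.1]
handR [455.1  89.1  19.9]
headmid [482.  -79.1   9.2]
```

View pics/crop1.png

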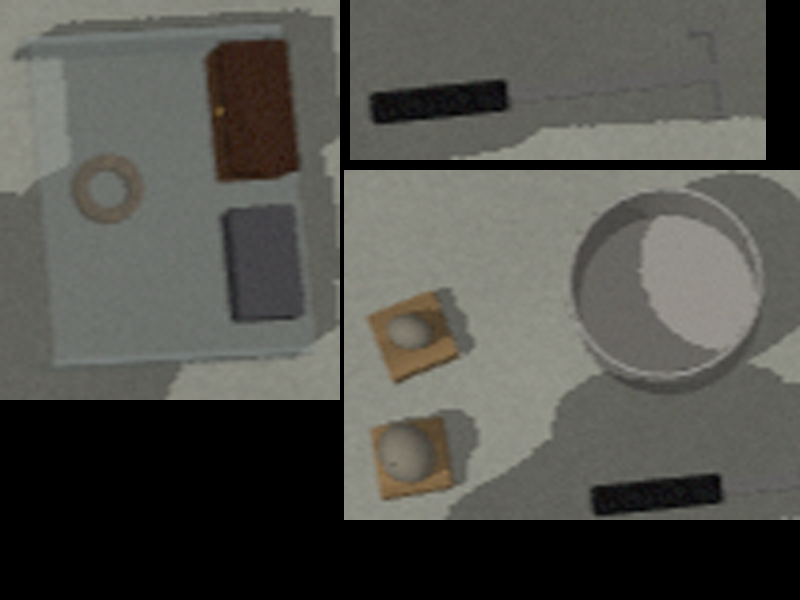

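The large egg is in the lower stand at top (196,188) and the small one in the upper stand at (196,157). The ring sits at about (412,172). Next I'll measure the positions precisely from both cameras.

```bash
python3 - <<'E'
from h import *
s=dict(np.load('/tmp/top1.npz')); c=dict(np.load('/tmp/scene1.npz'))
P=world(s);Q=world(c)
for n,u,v in [('fb',398.8,215),('bb',463,212.5),('ft',393.7,136),('bt',456,132)]: print(n,onplane(s,u,v,58).round(1))
print('ring top',onplane(s,412,172,12).round(1),'scene',onplane(c,119,252,12).round(1))
I=s['image'].astype(int)
m=(I.sum(2)<110); m[:, :238]=0; m[:,282:]=0; m[:190]=0; m[210:]=0
v,u=np.nonzero(m); print(len(u)); r=cv2.minAreaRect(np.stack([u,v],1).astype(np.float32)); print(r)
X=np.array([onplane(s,a,b,14)[:2] for a,b in zip(u,v)]); print('handle c',cv2.minAreaRect(X.astype(np.float32)),X.mean(0))
d=np.linalg.svd(X-X.mean(0))[2][0]; print('dir',d)
# scene handle
J=c['image'].astype(int); m=(J.sum(2)<110); m[:232]=0;m[252:]=0;m[:,:265]=0;m[:,322:]=0
v,u=np.nonzero(m); X=np.array([onplane(c,a,b,14)[:2] for a,b in zip(u,v)]); print('scene handle',len(u),cv2.minAreaRect(X.astype(np.float32)),X.mean(0),np.linalg.svd(X-X.mean(0))[2][0])
print('head mid top',onplane(s,350*0+238+(717-350)/4,175+78/4,11),onplane(c,219,243,11))
# jar
for n,A,b in(('t',P,(225,300,110,180)),('s',Q,(250,325,240,305))):
    R=A[b[2]:b[3],b[0]:b[1]].reshape(-1,3); k=R[(R[:,2]>66)&(R[:,2]<82)]
    f=lambda p:np.hypot(k[:,0]-p[0],k[:,1]-p[1])-p[2]
    from scipy.optimize import least_squares
    print('jar',n,len(k),least_squares(f,[*k.mean(0)[:2],78],loss='soft_l1').x,k[:,2].mean())
# egg
for n,A,b in(('t',P,(185,210,176,204)),('s',Q,(350,390,235,268))):
    R=A[b[2]:b[3],b[0]:b[1]].reshape(-1,3); k=R[(R[:,2]>24)&(R[:,2]<70)]
    print('egg',n,len(k),k.min(0),k.max(0),k.mean(0))
    k=k.astype(np.float32); print(cv2.minAreaRect(k[:,:2].copy()))
for n,A,b in(('t',P,(185,210,145,172)),('s',Q,(350,390,265,294))):
    R=A[b[2]:b[3],b[0]:b[1]].reshape(-1,3); k=R[(R[:,2]>24)&(R[:,2]<70)]
    print('small',n,len(k),k.min(0),k.max(0))
E
```

```text
fb [ 406.8 -290.6   58. ]
bb [ 417.8 -486.2   58. ]
ft [ 654.6 -278.3   58. ]
bt [ 670.5 -472.5   58. ]
ring top [ 550.7 -346.3   12. ] scene [ 559.9 -341.    12. ]
250
((259.6671447753906, 200.08767700195312), (7.432620048522949, 33.34210205078125), 83.9909896850586)
handle c ((451.61444091796875, 137.80674743652344), (23.818742752075195, 105.77821350097656), 7.04823112487793) [451.69761633 137.67330654]
dir [-0.12357975  0.99233464]
scene handle 262 ((460.42388916015625, 137.76336669921875), (36.01869201660156, 105.69561767578125), 7.358654975891113) [456.10431523 142.74840703] [-0.02218365  0.99975391]
head mid top [473.75707585 -84.49615212  11.        ] [484.40315129 -75.3043458   11.        ]
jar t 270 [617.88409783 130.18170717  77.50160495] 73.26587763749986
jar s 436 [621.63754381 131.61687375  77.61586669] 71.02147719515591
egg t 181 [457.45914395 319.85513775  24.66467362] [501.79632256 366.04515731  61.93175749] [478.07127297 340.12677372  48.11849035]
((479.6983642578125, 343.01409912109375), (46.24627685546875, 44.260833740234375), 89.17872619628906)
egg s 222 [465.87631829 321.4682034   24.21160276] [512.92931261 366.09375047  58.22303892] [493.24739881 342.75490862  42.5311266 ]
((489.3236389160156, 341.9446105957031), (46.339683532714844, 39.43727111816406), 59.97184753417969)
small t 90 [559.02981054 326.28879     24.06886208] [596.40635218 369.14389663  47.18556647]
small s 116 [573.17604517 329.34926989  24.05781168] [601.43021023 363.32285188  44.95232949]
```

Emit:
play_rows(deltas=[{"slide":[1.5,-2.9,0],"turn":[0,0,-0.07],"fingers":1},{"slide":[3,-5.8,0],"turn":[0,0,-0.14],"fingers":1},{"slide":[4.6,-8.6,0],"turn":[0,0,-0.21],"fingers":1},{"slide":[6.2,-11.5,0],"turn":[0,0,-0.28],"fingers":1},{"slide":[7.8,-14.4,0],"turn":[0,0,-0.35],"fingers":1},{"slide":[9.4,-17.2,0],"turn":[0,0,-0.42],"fingers":1},{"slide":[11,-20,0],"turn":[0,0,-0.49],"fingers":1},{"slide":[12.6,-23,0],"turn":[0,0,-0.56],"fingers":1}])

```text
time_s: 0.77
tool_pos: [325.8, 361.0, 231.2]
eef_rot: [[-0.631, 0.776, -0.0], [0.776, 0.631, 0.0], [0.0, -0.0, -1.0]]
ft_force: [1.3, 0.7, -0.9]
grip_width: 1.0
finger_force: 0.0
```

Emit:
play_rows(deltas=[{"slide":[1.5,-2.9,0],"turn":[0,0,-0.07],"fingers":1},{"slide":[3,-5.8,0],"turn":[0,0,-0.14],"fingers":1},{"slide":[4.6,-8.6,0],"turn":[0,0,-0.21],"fingers":1},{"slide":[6.2,-11.5,0],"turn":[0,0,-0.28],"fingers":1},{"slide":[7.8,-14.4,0],"turn":[0,0,-0.35],"fingers":1},{"slide":[9.4,-17.2,0],"turn":[0,0,-0.42],"fingers":1},{"slide":[11.5,-20.5,0],"turn":[0,0,-0.5],"fingers":1},{"slide":[12.7,-22.9,0],"turn":[0,0,-0.57],"fingers":1}])

```text
time_s: 1.43
tool_pos: [453.8, 130.6, 231.4]
eef_rot: [[-0.11, 0.994, 0.001], [0.994, 0.11, -0.0], [-0.0, 0.001, -1.0]]
ft_force: [0.6, 0.0, -0.3]
grip_width: 1.0
finger_force: 0.0
```

```bash
python3 - <<'E'
from h import *
s=snap('wrist','w1'); st=manip.read_state(); print(st['tool_pos'],st['eef_rot'].round(3),st['time_s'],st['q'].round(2)); print(s['extrinsics'].round(3),s['vertical_fov'])
E
```

```text
[455.14209838 126.69395934 231.51914498] [[-0.101  0.995  0.001]
 [ 0.995  0.101 -0.002]
 [-0.002  0.001 -1.   ]] 1.4833 [-0.71  0.29  0.38  2.   -0.14  0.87 -0.15]
[[ 9.94000e-01 -1.03000e-01 -3.70000e-02  4.43268e+02]
 [ 1.10000e-01  9.39000e-01  3.26000e-01  2.15102e+02]
 [ 1.00000e-03 -3.28000e-01  9.45000e-01  3.74355e+02]
 [ 0.00000e+00  0.00000e+00  0.00000e+00  1.00000e+00]] 69.44361181144193
```

View pics/w1.png

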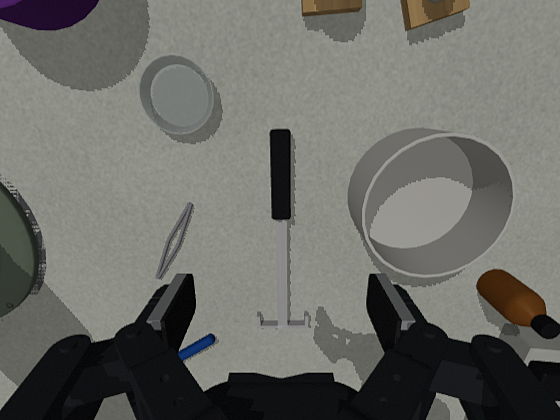

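The wrist view shows the handle from (281,129) to (281,219), the head at (284,322), and the jar on the right at (430,200). I'll fit these now.

```bash
python3 - <<'E'
from h import *
from scipy.optimize import least_squares
s=dict(np.load('/tmp/w1.npz')); P=world(s); I=s['image'].astype(int)
m=(I.sum(2)<110); m[:,:262]=0;m[:,300:]=0;m[:120]=0;m[226:]=0
v,u=np.nonzero(m); X=np.array([onplane(s,a,b,17)[:2] for a,b in zip(u,v)]); print('handle',cv2.minAreaRect(X.astype(np.float32)),X.mean(0))
print('depth z',np.median(P[m][:,2]))
print('head top: left lip,right lip,mid',onplane(s,258,325,12),onplane(s,308,322,12),onplane(s,283,324,12))
print('strip',onplane(s,281,240,12),onplane(s,282.5,300,12))
R=P[120:285,340:520].reshape(-1,3);k=R[(R[:,2]>70)&(R[:,2]<78)]
print('jar',len(k),least_squares(lambda p:np.hypot(k[:,0]-p[0],k[:,1]-p[1])-p[2],[620,130,78],loss='soft_l1').x)
print('pen',onplane(s,212,338,5),'table',P[300,100],P[60,250])
st=manip.read_state(); print(st['tool_pos'],st['time_s'])
E
```

```text
handle ((451.5466003417969, 137.54928588867188), (22.699031829833984, 108.4005126953125), 7.499810218811035) [451.20330276 140.51004858]
depth z 18.175768487583724
head top: left lip,right lip,mid [443.57598875 -84.75323017  12.        ] [515.02194776 -71.60922531  12.        ] [479.46547992 -79.04216623  12.        ]
strip [461.93098894  52.92218722  12.        ] [474.1729434 -38.4483061  12.       ]
jar 2271 [616.87837237 132.85449025  77.32249589]
pen [ 376.76471204 -121.79512319    5.        ] table [212.0469316  -75.47183557   0.39022011] [403.99780983 261.46016672  -1.70218315]
[455.14209838 126.69395934 231.51914498] 1.4833
```

Emit:
play_rows(deltas=[{"slide":[0,0,-3],"turn":[0,0,0.015],"fingers":0.7},{"slide":[0,0,-6],"turn":[0,0,0.015],"fingers":0.7},{"slide":[0,0,-9],"turn":[0,0,0.015],"fingers":0.7},{"slide":[0,0,-12],"turn":[0,0,0.015],"fingers":0.7},{"slide":[0,0,-15],"turn":[0,0,0.015],"fingers":0.7},{"slide":[0,0,-17],"turn":[0,0,0.015],"fingers":0.7},{"slide":[0,0,-19],"turn":[0,0,0.015],"fingers":0.7},{"slide":[0,0,-20],"turn":[0,0,0.015],"fingers":0.7}], newtons=60)

```text
time_s: 2.15
tool_pos: [451.4, 133.0, 29.2]
eef_rot: [[-0.131, 0.991, -0.002], [0.991, 0.131, -0.001], [-0.001, -0.003, -1.0]]
ft_force: [0.1, -1.0, -0.4]
grip_width: 0.701
finger_force: 0.0
```

Emit:
play_rows(deltas=[{"slide":[0,0,-0.6],"fingers":0.7},{"slide":[0,0,-1.2],"fingers":0.7},{"slide":[0,0,-1.8],"fingers":0.7},{"slide":[0,0,-2.2],"fingers":0.7},{"slide":[0,0,-2.6],"fingers":0.7},{"slide":[0,0,-2.6],"fingers":0.7},{"slide":[0,0,-2.6],"fingers":0.7},{"slide":[0,0,-2.6],"fingers":0.7}])

```text
invalid input at $.deltas[0]: expected keys slide, turn, fingers
```

Emit:
play_rows(deltas=[{"fingers":0.2},{"fingers":0.2},{"fingers":0.1},{"fingers":0.1},{"fingers":0.1},{"fingers":0.1},{"fingers":0.1},{"fingers":0.1}])

```text
invalid input at $.deltas[0]: expected keys slide, turn, fingers
```

Emit:
play_rows(deltas=[{"slide":[0,0,-0.6],"turn":[0,0,0],"fingers":0.7},{"slide":[0,0,-1.2],"turn":[0,0,0],"fingers":0.7},{"slide":[0,0,-1.8],"turn":[0,0,0],"fingers":0.7},{"slide":[0,0,-2.2],"turn":[0,0,0],"fingers":0.7},{"slide":[0,0,-2.6],"turn":[0,0,0],"fingers":0.7},{"slide":[0,0,-2.6],"turn":[0,0,0],"fingers":0.5},{"slide":[0,0,-2.6],"turn":[0,0,0],"fingers":0.4},{"slide":[0,0,-2.6],"turn":[0,0,0],"fingers":0.4}])

```text
time_s: 2.82
tool_pos: [452.6, 133.4, 5.6]
eef_rot: [[-0.131, 0.991, 0.0], [0.991, 0.131, 0.0], [0.0, 0.0, -1.0]]
ft_force: [-0.3, 0.2, -0.5]
grip_width: 0.396
finger_force: 0.0
```

Emit:
play_rows(deltas=[{"slide":[0,0,0],"turn":[0,0,0],"fingers":0.2},{"slide":[0,0,0],"turn":[0,0,0],"fingers":0.1},{"slide":[0,0,0],"turn":[0,0,0],"fingers":0.1},{"slide":[0,0,0],"turn":[0,0,0],"fingers":0.1},{"slide":[0,0,0],"turn":[0,0,0],"fingers":0.1},{"slide":[0,0,0],"turn":[0,0,0],"fingers":0.1},{"slide":[0,0,0],"turn":[0,0,0],"fingers":0.1},{"slide":[0,0,0],"turn":[0,0,0],"fingers":0.1}])

```text
time_s: 3.48
tool_pos: [452.6, 133.4, 5.8]
eef_rot: [[-0.13, 0.991, 0.0], [0.991, 0.13, 0.0], [0.0, 0.001, -1.0]]
ft_force: [-1.8, 0.3, 10.3]
grip_width: 0.263
finger_force: 58.8
```

Emit:
play_rows(deltas=[{"slide":[0,0,1],"turn":[0,0,0],"fingers":0.1},{"slide":[0,0,3],"turn":[0,0,0],"fingers":0.1},{"slide":[0,0,6],"turn":[0,0,0],"fingers":0.1},{"slide":[0,0,9],"turn":[0,0,0],"fingers":0.1},{"slide":[0,0,12],"turn":[0,0,0],"fingers":0.1},{"slide":[0,-1,15.5],"turn":[0,0,0],"fingers":0.1},{"slide":[0,-2,19],"turn":[0,0,0],"fingers":0.1},{"slide":[1,-4,22],"turn":[0,0,0],"fingers":0.1}])

```text
time_s: 4.15
tool_pos: [461.2, 94.0, 228.1]
eef_rot: [[-0.133, 0.991, 0.0], [0.991, 0.133, 0.001], [0.001, 0.0, -1.0]]
ft_force: [2.1, 0.9, -1.7]
grip_width: 0.261
finger_force: 59.6
```

Emit:
play_rows(deltas=[{"slide":[0.5,-2.5,0],"turn":[0,0,0],"fingers":0.1},{"slide":[1,-5,0],"turn":[0,0,0],"fingers":0.1},{"slide":[1.5,-7.5,0],"turn":[0,0,0],"fingers":0.1},{"slide":[2,-10,0],"turn":[0,0,0],"fingers":0.1},{"slide":[2.5,-12.5,0],"turn":[0,0,0],"fingers":0.1},{"slide":[3,-15,0],"turn":[0,0,0],"fingers":0.1},{"slide":[3.5,-17.5,0],"turn":[0,0,-0.03],"fingers":0.1},{"slide":[4,-20,0],"turn":[0,0,-0.06],"fingers":0.1}])

```text
time_s: 4.82
tool_pos: [502.2, -108.0, 226.0]
eef_rot: [[-0.069, 0.998, 0.0], [0.998, 0.069, 0.0], [0.0, 0.0, -1.0]]
ft_force: [0.2, 1.0, -1.0]
grip_width: 0.265
finger_force: 59.7
```

Emit:
play_rows(deltas=[{"slide":[0.5,-2.5,0],"turn":[0,0,0],"fingers":0.1},{"slide":[1,-5,0],"turn":[0,0,0],"fingers":0.1},{"slide":[1.5,-7.5,0],"turn":[0,0,0],"fingers":0.1},{"slide":[2,-10,0],"turn":[0,0,0],"fingers":0.1},{"slide":[3,-13,0],"turn":[0,0,0],"fingers":0.1},{"slide":[4,-16,0],"turn":[0,0,0],"fingers":0.1},{"slide":[5,-18,0],"turn":[0,0,0],"fingers":0.1},{"slide":[5,-18,0],"turn":[0,0,0],"fingers":0.1}])

```text
time_s: 5.48
tool_pos: [552.5, -291.0, 225.9]
eef_rot: [[-0.067, 0.998, 0.0], [0.998, 0.067, -0.002], [-0.002, 0.0, -1.0]]
ft_force: [-0.0, -0.3, -1.7]
grip_width: 0.262
finger_force: 59.6
```

```bash
python3 - <<'E'
from h import *
s=snap('wrist','w2'); st=manip.read_state(); print(st['tool_pos'],st['eef_rot'].round(3),st['time_s'],st['q'].round(2),st['grip_width'])
E
```

```text
[ 552.04122282 -288.76489777  225.57971618] [[-0.068  0.998 -0.   ]
 [ 0.998  0.068 -0.001]
 [-0.001 -0.    -1.   ]] 5.5333 [ 0.09  0.57  0.46  1.63 -0.28  1.01  0.7 ] 0.2639706298665326
```

View pics/w2.png

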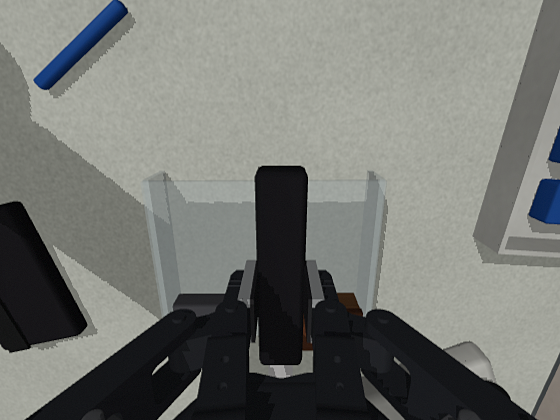

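The handle hides the ring, although the shelf's front edge is visible at v≈180 from u≈150 to 380. I'll shift sideways to see the ring.

Emit:
play_rows(deltas=[{"slide":[-2,0.5,0],"turn":[0,0,0],"fingers":0.1},{"slide":[-4,1,0],"turn":[0,0,0],"fingers":0.1},{"slide":[-6,2,0],"turn":[0,0,0],"fingers":0.1},{"slide":[-7,3,0],"turn":[0,0,0],"fingers":0.1},{"slide":[-7,3,0],"turn":[0,0,0],"fingers":0.1},{"slide":[-7,3,0],"turn":[0,0,0],"fingers":0.1},{"slide":[-7,3,0],"turn":[0,0,0],"fingers":0.1},{"slide":[-7,3,0],"turn":[0,0,0],"fingers":0.1}])

```text
time_s: 6.2
tool_pos: [482.9, -256.7, 225.5]
eef_rot: [[-0.071, 0.997, 0.0], [0.997, 0.071, -0.0], [-0.0, 0.0, -1.0]]
ft_force: [1.2, -0.2, -2.0]
grip_width: 0.264
finger_force: 59.6
```

```bash
python3 - <<'E'
from h import *
s=snap('wrist','w3'); st=manip.read_state(); print(st['tool_pos'],st['time_s'])
img=cv2.cvtColor(s['image'],cv2.COLOR_RGB2BGR)
cv2.imwrite('pics/w3c.png',cv2.resize(img[140:360,150:480],None,fx=2.4,fy=2.4,interpolation=cv2.INTER_CUBIC))
E
```

```text
[ 482.81857929 -256.79714115  225.32347403] 6.25
```

View pics/w3c.png

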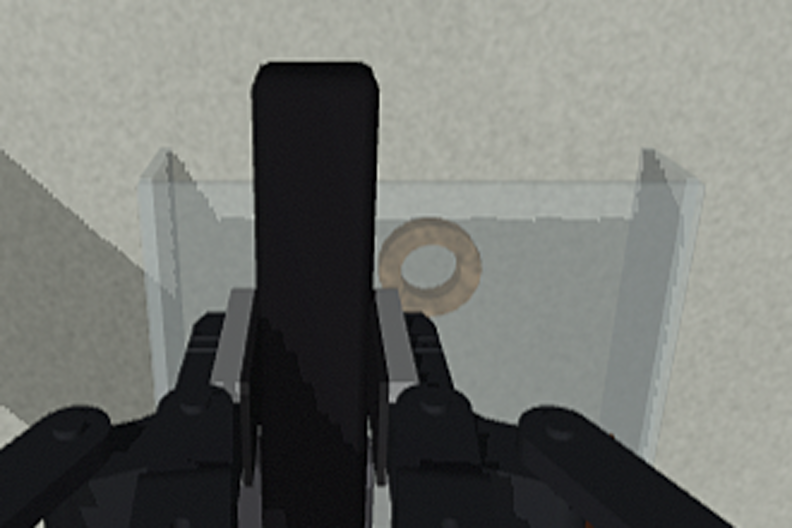

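The ring is at about pixel (329,250) in the wrist view. The shelf's front top edge runs from (209,216) to (443,216).

```bash
python3 - <<'E'
from h import *
s=dict(np.load('/tmp/w3.npz')); I=s['image'].astype(int)
print('shelf front',onplane(s,209,215.8,58),onplane(s,443,215.8,58))
d=I[...,0]-I[...,2]; m=(d>22); m[:, :300]=0; m[:,360:]=0; m[:225]=0;m[276:]=0
v,u=np.nonzero(m); print(len(u),u.min(),u.max(),v.min(),v.max(), np.median(d[200:230,380:400]))
print('ring',onplane(s,(u.min()+u.max())/2,(v.min()+v.max())/2,10.), onplane(s,329.4,250,14))
s=dict(np.load('/tmp/top1.npz')); I=s['image'].astype(int); d=I[...,0]-I[...,2]; m=(d>15); m[:, :400]=0; m[:,425:]=0; m[:160]=0;m[184:]=0
v,u=np.nonzero(m); print(len(u),u.min(),u.max(),v.min(),v.max(),onplane(s,(u.min()+u.max())/2,(v.min()+v.max())/2,12.))
E
```

```text
shelf front [ 406.03350498 -288.09577665   58.        ] [ 659.99857583 -270.14728404   58.        ]
440 308 349 234 271 5.5
ring [ 551.22877249 -346.28101565   10.        ] [ 551.10925089 -340.69119795   14.        ]
121 404 420 164 180 [ 550.67519562 -346.31116884   12.        ]
```

Emit:
play_rows(deltas=[{"slide":[0.6,2.5,0],"turn":[0,0,0],"fingers":0.1},{"slide":[1.2,5,0],"turn":[0,0,0],"fingers":0.1},{"slide":[1.8,8,0],"turn":[0,0,0],"fingers":0.1},{"slide":[2.4,11,0],"turn":[0,0,0],"fingers":0.1},{"slide":[3,14,0],"turn":[0,0,0],"fingers":0.1},{"slide":[3.6,17,0],"turn":[0,0,0],"fingers":0.1},{"slide":[4.2,20,0],"turn":[0,0,0],"fingers":0.1},{"slide":[4.75,21.2,0],"turn":[0,0,0],"fingers":0.1}])

```text
time_s: 6.92
tool_pos: [530.6, -40.6, 225.0]
eef_rot: [[-0.075, 0.997, -0.0], [0.997, 0.075, 0.001], [0.001, -0.0, -1.0]]
ft_force: [0.2, 0.6, -1.4]
grip_width: 0.264
finger_force: 59.6
```

Emit:
play_rows(deltas=[{"slide":[0,0,-2.5],"turn":[0,0,0],"fingers":0.1},{"slide":[0,0,-5],"turn":[0,0,0],"fingers":0.1},{"slide":[0,0,-8],"turn":[0,0,0],"fingers":0.1},{"slide":[0,0,-11],"turn":[0,0,0],"fingers":0.1},{"slide":[0,0,-14],"turn":[0,0,0],"fingers":0.1},{"slide":[0,0,-17],"turn":[0,0,0],"fingers":0.1},{"slide":[0,0,-19.5],"turn":[0,0,0],"fingers":0.1},{"slide":[0,0,-19.5],"turn":[0,0,0],"fingers":0.1}])

```text
time_s: 7.58
tool_pos: [527.9, -45.0, 26.2]
eef_rot: [[-0.071, 0.997, -0.006], [0.998, 0.071, -0.0], [0.0, -0.006, -1.0]]
ft_force: [-1.8, -0.7, -1.9]
grip_width: 0.262
finger_force: 59.6
```

```bash
python3 - <<'E'
from h import *
s=snap('scene','s2');t=snap('top','t2'); st=manip.read_state(); print(st['tool_pos'],st['time_s'],st['eef_rot'].round(3))
f=lambda s,a,b,c,d,k:cv2.resize(cv2.cvtColor(s['image'],cv2.COLOR_RGB2BGR)[b:d,a:c],None,fx=k,fy=k,interpolation=cv2.INTER_CUBIC)
A=f(s,60,170,330,270,2.9);B=f(t,290,130,470,230,3)
o=np.zeros((600,800,3),np.uint8);o[:A.shape[0],:A.shape[1]]=A;o[295:295+300,:540]=B
cv2.imwrite('pics/c2.png',o)
E
```

```text
[529.89556289 -45.2934452   30.26928682] 7.6833 [[-0.07   0.998 -0.001]
 [ 0.998  0.07  -0.   ]
 [-0.    -0.001 -1.   ]]
```

View pics/c2.png

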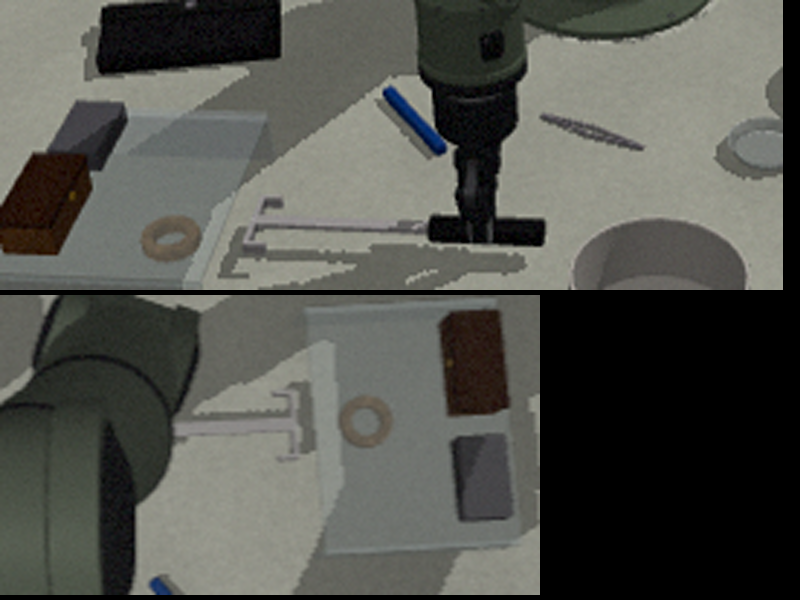

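The rake is held level just in front of the shelf and aimed at the ring. In the top view the head is at (390,173.5) and the ring at (411.7,171.7).

```bash
python3 - <<'E'
from h import *
t=dict(np.load('/tmp/t2.npz'))
st=np.array([529.9,-45.3]); d=np.array([.07,-.9975])
print('pred inner head',st+d*215.8)
print('head (bar centre)',onplane(t,290+300/3,130+(426-295)/3,36),'strip',onplane(t,290+200/3,130+(430-295)/3,36), 'ring',onplane(t,290+365/3,130+(420-295)/3,13))
P=world(t); k=P[160:185,352:392].reshape(-1,3); k=k[k[:,2]>22]; print(len(k),np.median(k[:,2]),cv2.minAreaRect(k[:,:2].astype(np.float32)))
k=k[k[:,1]<-235];print(k.min(0),k.max(0),k.mean(0))
E
```

```text
pred inner head [ 545.006  -260.5605]
head (bar centre) [ 539.22628433 -270.54424946   36.        ] strip [ 533.24039568 -166.08600367   36.        ] ring [ 551.53227711 -344.98651438   13.        ]
258 35.305648896182106 ((430.7954406738281, -89.68565368652344), (97.58505249023438, 461.686279296875), 37.71979522705078)
[ 505.74175081 -268.66350581   23.67177586] [ 580.96950005 -235.6092842    41.55759401] [ 543.64282119 -256.38394092   34.28962931]
```

Emit:
play_rows(deltas=[{"slide":[1.2,-0.5,0],"turn":[0,0,0],"fingers":0.1},{"slide":[1.2,-1.5,0],"turn":[0,0,0],"fingers":0.1},{"slide":[1.2,-3,0],"turn":[0,0,0],"fingers":0.1},{"slide":[1.3,-5,0],"turn":[0,0,0],"fingers":0.1},{"slide":[1.4,-7,0],"turn":[0,0,0],"fingers":0.1},{"slide":[1.5,-9,0],"turn":[0,0,0],"fingers":0.1},{"slide":[1.7,-11,0],"turn":[0,0,0],"fingers":0.1},{"slide":[1.0,-12.1,0],"turn":[0,0,0],"fingers":0.1}])

```text
time_s: 8.35
tool_pos: [541.5, -168.9, 32.3]
eef_rot: [[-0.069, 0.998, 0.003], [0.998, 0.069, -0.002], [-0.002, 0.003, -1.0]]
ft_force: [0.6, -0.4, -1.5]
grip_width: 0.258
finger_force: 59.6
```

```bash
python3 - <<'E'
from h import *
t=snap('top','t3'); st=manip.read_state(); print(st['tool_pos'],st['time_s'],st['ft_force'])
f=lambda s,a,b,c,d,k:cv2.resize(cv2.cvtColor(s['image'],cv2.COLOR_RGB2BGR)[b:d,a:c],None,fx=k,fy=k,interpolation=cv2.INTER_CUBIC)
cv2.imwrite('pics/c3.png',f(t,370,130,470,220,6))
E
```

```text
[ 538.94472253 -170.55836817   32.04722303] 8.4 [-2.61536212 -4.56273366 -1.44741476]
```

View pics/c3.png

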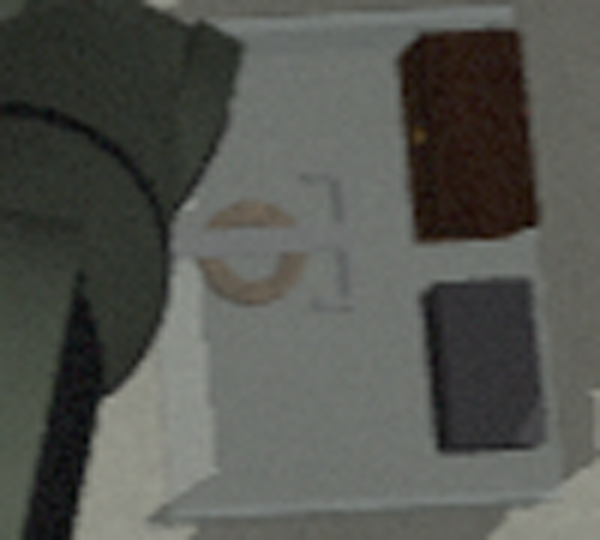

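The head is hovering behind the ring. The crossbar middle is at crop (342,245) and the ring centre at crop (253,253).

```bash
python3 - <<'E'
from h import *
t=dict(np.load('/tmp/t3.npz')); g=lambda a,b,z:onplane(t,370+a/6-.4,130+b/6-.4,z).round(1)
print('bar ends',g(337,183,38),g(348,307,38),'lips',g(303,178,38),g(318,308,38),'ring',g(253,253,13))
st=manip.read_state(); print(st['tool_pos'])
E
```

```text
bar ends [ 584.1 -382.8   38. ] [ 518.2 -387.1   38. ] lips [ 586.5 -365.1   38. ] [ 517.4 -371.5   38. ] ring [ 551.2 -345.3   13. ]
[ 538.94472253 -170.55836817   32.04722303]
```

Emit:
play_rows(deltas=[{"slide":[0,0,0],"turn":[0,0,0],"fingers":0.1},{"slide":[0,0,0],"turn":[0,0,0],"fingers":0.1},{"slide":[0,0,0],"turn":[0,0,0],"fingers":0.1},{"slide":[0,0,0],"turn":[0,0,0],"fingers":0.1},{"slide":[0,0,0],"turn":[0,0,0],"fingers":0.1},{"slide":[0,0,0],"turn":[0,0,0],"fingers":0.1},{"slide":[0,0,0],"turn":[0,0,0],"fingers":0.1},{"slide":[0,0,0],"turn":[0,0,0],"fingers":0.1}])

```text
time_s: 9.07
tool_pos: [540.0, -165.6, 30.3]
eef_rot: [[-0.071, 0.997, -0.0], [0.997, 0.071, 0.0], [0.0, -0.0, -1.0]]
ft_force: [0.4, 0.0, -1.6]
grip_width: 0.265
finger_force: 59.6
```

Emit:
play_rows(deltas=[{"slide":[0,0,-0.4],"turn":[0,0,0],"fingers":0.1},{"slide":[0,0,-0.8],"turn":[0,0,0],"fingers":0.1},{"slide":[0,0,-1.2],"turn":[0,0,0],"fingers":0.1},{"slide":[0,0,-1.6],"turn":[0,0,0],"fingers":0.1},{"slide":[0,0,-2],"turn":[0,0,0],"fingers":0.1},{"slide":[0,0,-2.3],"turn":[0,0,0],"fingers":0.1},{"slide":[0,0,-2.4],"turn":[0,0,0],"fingers":0.1},{"slide":[0,0,-2.4],"turn":[0,0,0],"fingers":0.1}])

```text
time_s: 9.73
tool_pos: [540.0, -165.5, 7.2]
eef_rot: [[-0.071, 0.998, 0.0], [0.998, 0.071, 0.001], [0.001, 0.0, -1.0]]
ft_force: [-8.3, 4.7, 26.2]
grip_width: 0.26
finger_force: 63.9
```

Emit:
play_rows(deltas=[{"slide":[0,0.3,0],"turn":[0,0,0],"fingers":0.1},{"slide":[-0.1,0.8,0],"turn":[0,0,0],"fingers":0.1},{"slide":[-0.1,1.6,0],"turn":[0,0,0],"fingers":0.1},{"slide":[-0.2,2.4,0],"turn":[0,0,0],"fingers":0.1},{"slide":[-0.25,3.4,0],"turn":[0,0,0],"fingers":0.1},{"slide":[-0.3,4.4,0],"turn":[0,0,0],"fingers":0.1},{"slide":[-0.4,5.4,0],"turn":[0,0,0],"fingers":0.1},{"slide":[-0.45,6.4,0],"turn":[0,0,0],"fingers":0.1}])

```text
time_s: 10.4
tool_pos: [536.7, -103.2, 7.2]
eef_rot: [[-0.069, 0.998, 0.003], [0.998, 0.069, -0.002], [-0.002, 0.003, -1.0]]
ft_force: [0.2, -7.7, 16.4]
grip_width: 0.26
finger_force: 62.5
```

Emit:
play_rows(deltas=[{"slide":[-0.1,1,0],"turn":[0,0,0],"fingers":0.1},{"slide":[-0.15,2,0],"turn":[0,0,0],"fingers":0.1},{"slide":[-0.2,3.2,0],"turn":[0,0,0],"fingers":0.1},{"slide":[-0.3,4.4,0],"turn":[0,0,0],"fingers":0.1},{"slide":[-0.4,5.6,0],"turn":[0,0,0],"fingers":0.1},{"slide":[-0.5,6.8,0],"turn":[0,0,0],"fingers":0.1},{"slide":[-0.55,7.8,0],"turn":[0,0,0],"fingers":0.1},{"slide":[-0.6,8.6,0],"turn":[0,0,0],"fingers":0.1}])

```text
time_s: 11.07
tool_pos: [530.8, -16.7, 7.2]
eef_rot: [[-0.07, 0.998, 0.003], [0.998, 0.07, -0.002], [-0.002, 0.003, -1.0]]
ft_force: [1.1, -9.6, 17.3]
grip_width: 0.26
finger_force: 62.8
```

```bash
python3 - <<'E'
from h import *
t=snap('top','t4'); st=manip.read_state(); print(st['tool_pos'],st['time_s'],st['ft_force'])
I=t['image'].astype(int); d=I[...,0]-I[...,2]; m=((d>15)&(I.sum(2)>150)).astype(np.uint8); m[:, :345]=0; m[:,420:]=0; m[:155]=0;m[200:]=0
n,l,S,C=cv2.connectedComponentsWithStats(m)
for i in range(1,n):
    if S[i][4]>15: print(S[i],C[i],onplane(t,*C[i],12))
E
```

```text
[530.76983464 -15.13608837   7.11955787] 11.1167 [-0.88399096 -3.89688228 22.45314165]
[360 165  16   7  73] [367.21917808 168.06849315] [ 561.11653772 -203.72434883   12.        ]
[359 175  18   8  85] [367.94117647 178.67058824] [ 526.71000952 -205.81804763   12.        ]
```

Emit:
play_rows(deltas=[{"slide":[0,-0.3,0.1],"turn":[0,0,0],"fingers":0.1},{"slide":[0,-0.4,0.3],"turn":[0,0,0],"fingers":0.1},{"slide":[0,-0.4,1],"turn":[0,0,0],"fingers":0.1},{"slide":[0,-0.4,2],"turn":[0,0,0],"fingers":0.1},{"slide":[0,-0.4,3],"turn":[0,0,0],"fingers":0.1},{"slide":[0,-0.4,4],"turn":[0,0,0],"fingers":0.1},{"slide":[-0.5,-0.2,4.5],"turn":[0,0,0],"fingers":0.1},{"slide":[-1.5,0,4.5],"turn":[0,0,0],"fingers":0.1}])

```text
time_s: 11.78
tool_pos: [515.5, -15.5, 52.9]
eef_rot: [[-0.071, 0.997, 0.003], [0.997, 0.071, 0.0], [-0.0, 0.003, -1.0]]
ft_force: [-0.1, -0.2, -1.3]
grip_width: 0.259
finger_force: 60.5
```

Emit:
play_rows(deltas=[{"slide":[-1,0,0],"turn":[0,0,-0.03],"fingers":0.1},{"slide":[-2.5,0,0],"turn":[0,0,-0.06],"fingers":0.1},{"slide":[-4,0,0],"turn":[0,0,-0.1],"fingers":0.1},{"slide":[-5.5,0,0],"turn":[0,0,-0.15],"fingers":0.1},{"slide":[-6.5,0,0],"turn":[0,0,-0.15],"fingers":0.1},{"slide":[-7.4,0,0],"turn":[0,0,-0.15],"fingers":0.1},{"slide":[-7.4,0,-0.5],"turn":[0,0,-0.15],"fingers":0.1},{"slide":[-7.4,0,-1],"turn":[0,0,-0.15],"fingers":0.1}])

```text
time_s: 12.45
tool_pos: [441.0, -15.5, 41.3]
eef_rot: [[0.077, 0.997, 0.001], [0.997, -0.077, 0.0], [0.0, 0.001, -1.0]]
ft_force: [0.2, -0.2, -0.5]
grip_width: 0.258
finger_force: 60.4
```

Emit:
play_rows(deltas=[{"slide":[0,0,-0.6],"turn":[0,0,0],"fingers":0.1},{"slide":[0,0,-1.2],"turn":[0,0,0],"fingers":0.1},{"slide":[0,0,-1.8],"turn":[0,0,0],"fingers":0.1},{"slide":[0,0,-2.4],"turn":[0,0,0],"fingers":0.1},{"slide":[0,0,-2.9],"turn":[0,0,0],"fingers":0.1},{"slide":[0,0,-3.3],"turn":[0,0,0],"fingers":0.1},{"slide":[0,0,-3.4],"turn":[0,0,0],"fingers":0.1},{"slide":[0,0,-3.4],"turn":[0,0,0],"fingers":0.1}])

```text
time_s: 13.12
tool_pos: [440.3, -15.8, 7.0]
eef_rot: [[0.079, 0.997, -0.001], [0.997, -0.079, -0.0], [-0.0, -0.001, -1.0]]
ft_force: [0.0, 0.3, -1.2]
grip_width: 0.261
finger_force: 60.5
```

Emit:
play_rows(deltas=[{"slide":[0,0,-0.05],"turn":[0,0,0],"fingers":0.2},{"slide":[0,0,-0.05],"turn":[0,0,0],"fingers":0.3},{"slide":[0,0,-0.05],"turn":[0,0,0],"fingers":0.4},{"slide":[0,0,-0.05],"turn":[0,0,0],"fingers":0.5},{"slide":[0,0,-0.05],"turn":[0,0,0],"fingers":0.5},{"slide":[0,0,1],"turn":[0,0,0],"fingers":0.5},{"slide":[0,0,3],"turn":[0,0,0],"fingers":0.5},{"slide":[0,0,6],"turn":[0,0,0],"fingers":0.5}])

```text
time_s: 13.78
tool_pos: [439.4, -15.9, 66.8]
eef_rot: [[0.079, 0.997, -0.003], [0.997, -0.079, -0.0], [-0.001, -0.003, -1.0]]
ft_force: [-0.2, -0.1, 0.7]
grip_width: 0.499
finger_force: 0.0
```

Emit:
play_rows(deltas=[{"slide":[0,0,2],"turn":[0,0,0],"fingers":0.8},{"slide":[1,-2,5],"turn":[0,0,0.03],"fingers":1},{"slide":[3,-5,8],"turn":[0,0,0.08],"fingers":1},{"slide":[5,-8.5,10],"turn":[0,0,0.12],"fingers":1},{"slide":[7,-12,12],"turn":[0,0,0.15],"fingers":1},{"slide":[8.5,-15,13],"turn":[0,0,0.15],"fingers":1},{"slide":[10,-18,13],"turn":[0,0,0.15],"fingers":1},{"slide":[10.4,-19,13],"turn":[0,0,0.15],"fingers":1}])

```text
time_s: 14.45
tool_pos: [546.1, -211.0, 198.6]
eef_rot: [[-0.067, 0.998, 0.003], [0.998, 0.067, -0.003], [-0.003, 0.003, -1.0]]
ft_force: [-0.8, -0.3, -0.8]
grip_width: 1.001
finger_force: 0.0
```

```bash
cat > ring.py <<'E'
from h import *
s=snap('wrist','w5'); st=manip.read_state(); print(st['tool_pos'],st['eef_rot'][:2,0],st['time_s'],st['grip_width'])
I=s['image'].astype(int); P=world(s); d=I[...,0]-I[...,2]; m=((d>22)&(I.sum(2)>120)).astype(np.uint8)
n,l,S,C=cv2.connectedComponentsWithStats(m)
for i in range(1,n):
    if S[i][4]>100:
        x,y,w,h,a=S[i]; c=(x+(w-1)/2,y+(h-1)/2); print(S[i],'bbox c',onplane(s,*c,10).round(1),'meanc',onplane(s,*C[i],11).round(1),np.median(P[l==i],0).round(1))
E
python3 ring.py
```

```text
[ 545.29663054 -210.67667227  197.70808711] [-0.06674884  0.99776675] 14.5 0.9998766365598879
[ 254  155   50   51 1369] bbox c [ 542.6 -202.8   10. ] meanc [ 542.4 -202.6   11. ] [ 542.6 -201.8   14. ]
[283 365  35   9 209] bbox c [ 590.5 -472.8   10. ] meanc [ 591.5 -470.3   11. ] [ 582.3 -411.    67.9]
[327 366  22  19 222] bbox c [ 644.9 -480.4   10. ] meanc [ 645.2 -476.6   11. ] [ 624.7 -408.1   74.8]
```

Emit:
play_rows(deltas=[{"slide":[-0.2,0.3,-3],"turn":[0,0,0],"fingers":0.8},{"slide":[-0.2,0.3,-6],"turn":[0,0,0],"fingers":0.8},{"slide":[-0.2,0.3,-9],"turn":[0,0,0],"fingers":0.8},{"slide":[-0.2,0.3,-12],"turn":[0,0,0],"fingers":0.8},{"slide":[-0.2,0.3,-14.5],"turn":[0,0,0],"fingers":0.8},{"slide":[-0.2,0.3,-16.5],"turn":[0,0,0],"fingers":0.8},{"slide":[-0.2,0.3,-17.5],"turn":[0,0,0],"fingers":0.8},{"slide":[-0.2,0.3,-17.5],"turn":[0,0,0],"fingers":0.8}], newtons=25)

```text
time_s: 15.17
tool_pos: [541.2, -202.0, 20.5]
eef_rot: [[-0.071, 0.997, -0.003], [0.997, 0.071, 0.001], [0.001, -0.003, -1.0]]
ft_force: [0.4, 0.0, -0.5]
grip_width: 0.798
finger_force: 0.0
```

```bash
python3 ring.py; python3 - <<'E'
from h import *
s=dict(np.load('/tmp/w5.npz')); P=world(s)
# gripper finger tips: lowest points near fingers
st=manip.read_state(); p=st['tool_pos']
R=P.reshape(-1,3); dx=np.abs(R[:,0]-p[0]); k=R[(np.abs(R[:,1]-p[1])<40)&(dx>31)&(dx<75)&(R[:,2]>15)&(R[:,2]<80)]
print(len(k), np.percentile(k[:,2],[0,5,20,50]) if len(k) else '')
E
```

```text
[ 541.99490266 -202.46183135   21.98754486] [-0.07088035  0.99748475] 15.2167 0.7993693710178749
[ 235  219   99   94 5525] bbox c [ 542.1 -201.8   10. ] meanc [ 542.3 -201.4   11. ] [ 542.5 -200.2   14. ]
7816 [27.62119662 35.56914777 46.99687004 64.57720991]
```

Emit:
play_rows(deltas=[{"slide":[0.03,0,-0.4],"turn":[0,0,0],"fingers":0.8},{"slide":[0.03,0,-0.8],"turn":[0,0,0],"fingers":0.8},{"slide":[0.03,0,-1.2],"turn":[0,0,0],"fingers":0.8},{"slide":[0.03,0,-1.6],"turn":[0,0,0],"fingers":0.8},{"slide":[0.03,0,-1.9],"turn":[0,0,0],"fingers":0.8},{"slide":[0.03,0,-2.1],"turn":[0,0,0],"fingers":0.8},{"slide":[0.03,0,-2.1],"turn":[0,0,0],"fingers":0.8},{"slide":[0.03,0,-2.1],"turn":[0,0,0],"fingers":0.8}])

```text
time_s: 15.88
tool_pos: [542.7, -202.7, 1.2]
eef_rot: [[-0.071, 0.997, -0.0], [0.997, 0.071, 0.0], [0.0, -0.0, -1.0]]
ft_force: [0.5, 0.5, -0.3]
grip_width: 0.798
finger_force: 0.0
```

Emit:
play_rows(deltas=[{"slide":[0,0,0],"turn":[0,0,0],"fingers":0.74},{"slide":[0,0,0],"turn":[0,0,0],"fingers":0.7},{"slide":[0,0,0],"turn":[0,0,0],"fingers":0.66},{"slide":[0,0,0],"turn":[0,0,0],"fingers":0.6},{"slide":[0,0,0],"turn":[0,0,0],"fingers":0.55},{"slide":[0,0,0],"turn":[0,0,0],"fingers":0.55},{"slide":[0,0,0],"turn":[0,0,0],"fingers":0.55},{"slide":[0,0,0],"turn":[0,0,0],"fingers":0.55}])

```text
time_s: 16.55
tool_pos: [542.9, -202.7, 1.8]
eef_rot: [[-0.071, 0.997, 0.0], [0.997, 0.071, 0.0], [-0.0, 0.0, -1.0]]
ft_force: [-3.2, 0.4, 10.0]
grip_width: 0.639
finger_force: 24.5
```

Emit:
play_rows(deltas=[{"slide":[0,0,0.5],"turn":[0,0,0],"fingers":0.55},{"slide":[0,0,2],"turn":[0,0,0],"fingers":0.55},{"slide":[0,0,4.5],"turn":[0,0,0],"fingers":0.55},{"slide":[0,0,7.5],"turn":[0,0,0],"fingers":0.55},{"slide":[0,1,10.5],"turn":[0,0,0],"fingers":0.55},{"slide":[0.5,3,13.5],"turn":[0,0,0],"fingers":0.55},{"slide":[1,6,15],"turn":[0,0,0],"fingers":0.55},{"slide":[1.7,9,15],"turn":[0,0,0],"fingers":0.55}])

```text
time_s: 17.22
tool_pos: [561.0, -112.6, 155.1]
eef_rot: [[-0.069, 0.998, 0.005], [0.998, 0.069, -0.0], [-0.001, 0.005, -1.0]]
ft_force: [2.0, 0.3, -0.6]
grip_width: 0.637
finger_force: 26.5
```

Emit:
play_rows(deltas=[{"slide":[0.7,3,0],"turn":[0,0,0],"fingers":0.55},{"slide":[1.4,6.5,0],"turn":[0,0,0],"fingers":0.55},{"slide":[2.1,10,0],"turn":[0,0,0],"fingers":0.55},{"slide":[2.8,13.5,0],"turn":[0,0,0],"fingers":0.55},{"slide":[3.6,17,0],"turn":[0,0,0],"fingers":0.55},{"slide":[4.4,20,0],"turn":[0,0,0],"fingers":0.55},{"slide":[5.2,23,0],"turn":[0,0,0],"fingers":0.55},{"slide":[5.7,24.5,0],"turn":[0,0,0],"fingers":0.55}])

```text
time_s: 17.88
tool_pos: [616.9, 136.9, 151.3]
eef_rot: [[-0.075, 0.997, -0.0], [0.997, 0.075, 0.001], [0.001, 0.0, -1.0]]
ft_force: [-0.2, 0.9, -0.2]
grip_width: 0.639
finger_force: 26.5
```

```bash
cat > jar.py <<'E'
from h import *
from scipy.optimize import least_squares
s=snap('wrist','wj'); st=manip.read_state(); print(st['tool_pos'],st['eef_rot'].round(3)[:,0],st['time_s'],st['grip_width'],st['finger_force'],st['q'].round(2))
P=world(s); R=P.reshape(-1,3); k=R[(R[:,2]>71)&(R[:,2]<77)&(np.hypot(R[:,0]-617,R[:,1]-132)<90)&(np.hypot(R[:,0]-617,R[:,1]-132)>66)]
r=least_squares(lambda p:np.hypot(k[:,0]-p[0],k[:,1]-p[1])-78,[617,132],loss='soft_l1'); print('jar',len(k),r.x)
E
python3 jar.py
```

```text
[617.38085652 138.57019185 151.09786104] [-0.076  0.997  0.002] 17.9333 0.6381747728943201 26.548825073987246 [-0.6   0.67  0.44  1.67 -0.35  0.88  0.06]
jar 2470 [617.96392103 132.13034207]
```

Emit:
play_rows(deltas=[{"slide":[0,0,-1],"turn":[0,0,0],"fingers":0.55},{"slide":[0,0,-3],"turn":[0,0,0],"fingers":0.55},{"slide":[0,0,-5],"turn":[0,0,0],"fingers":0.55},{"slide":[0,0,-7],"turn":[0,0,0],"fingers":0.55},{"slide":[0,0,-9],"turn":[0,0,0],"fingers":0.55},{"slide":[0,0,-11],"turn":[0,0,0],"fingers":0.55},{"slide":[0,0,-12.5],"turn":[0,0,0],"fingers":0.55},{"slide":[0,0,-13],"turn":[0,0,0],"fingers":0.55}])

```text
time_s: 18.6
tool_pos: [615.5, 130.8, 18.9]
eef_rot: [[-0.07, 0.998, -0.003], [0.998, 0.07, -0.001], [-0.001, -0.003, -1.0]]
ft_force: [0.7, 0.1, -0.5]
grip_width: 0.644
finger_force: 26.6
```

Emit:
play_rows(deltas=[{"slide":[0,0,-0.3],"turn":[0,0,0],"fingers":0.55},{"slide":[0,0,-0.6],"turn":[0,0,0],"fingers":0.55},{"slide":[0,0,-0.9],"turn":[0,0,0],"fingers":0.55},{"slide":[0,0,-1.2],"turn":[0,0,0],"fingers":0.55},{"slide":[0,0,-1.4],"turn":[0,0,0],"fingers":0.55},{"slide":[0,0,-1.45],"turn":[0,0,0],"fingers":0.55},{"slide":[0,0,-1.45],"turn":[0,0,0],"fingers":0.55},{"slide":[0,0,-1.45],"turn":[0,0,0],"fingers":0.55}])

```text
time_s: 19.27
tool_pos: [616.8, 132.3, 7.0]
eef_rot: [[-0.071, 0.997, 0.0], [0.997, 0.071, 0.0], [0.0, 0.0, -1.0]]
ft_force: [0.5, -0.4, 0.5]
grip_width: 0.639
finger_force: 26.6
```

Next I'll release the ring in small steps and rise. Then I'll move over to the egg stand at about (480,342).

Emit:
play_rows(deltas=[{"slide":[0,0,-0.05],"turn":[0,0,0],"fingers":0.66},{"slide":[0,0,-0.05],"turn":[0,0,0],"fingers":0.7},{"slide":[0,0,-0.05],"turn":[0,0,0],"fingers":0.74},{"slide":[0,0,-0.05],"turn":[0,0,0],"fingers":0.78},{"slide":[0,0,-0.05],"turn":[0,0,0],"fingers":0.8},{"slide":[0,0,0.5],"turn":[0,0,0],"fingers":0.8},{"slide":[0,0,2],"turn":[0,0,0],"fingers":0.8},{"slide":[0,0,4.5],"turn":[0,0,0],"fingers":0.8}])

```text
time_s: 19.93
tool_pos: [615.7, 132.0, 51.5]
eef_rot: [[-0.071, 0.997, -0.003], [0.997, 0.071, -0.001], [-0.001, -0.003, -1.0]]
ft_force: [0.4, -0.9, 0.7]
grip_width: 0.8
finger_force: 0.0
```

Emit:
play_rows(deltas=[{"slide":[0,0,2.5],"turn":[0,0,0],"fingers":0.8},{"slide":[0,0,5],"turn":[0,0,0],"fingers":0.8},{"slide":[0,0,8],"turn":[0,0,0],"fingers":0.8},{"slide":[0,0,11],"turn":[0,0,0],"fingers":0.8},{"slide":[0,0,14],"turn":[0,0,0],"fingers":0.9},{"slide":[0,0,16],"turn":[0,0,0],"fingers":1},{"slide":[0,0,17.5],"turn":[0,0,0],"fingers":1},{"slide":[0,0,17.5],"turn":[0,0,0],"fingers":1}])

```text
time_s: 20.6
tool_pos: [618.0, 132.2, 231.5]
eef_rot: [[-0.07, 0.997, 0.005], [0.998, 0.07, 0.002], [0.001, 0.005, -1.0]]
ft_force: [0.2, 0.6, 0.5]
grip_width: 1.001
finger_force: 0.0
```

```bash
python3 jar.py; python3 ring.py
```

```text
[617.3247851  132.30130636 229.44201969] [-0.071  0.997  0.001] 20.65 1.001935310553166 0.0 [-0.62  0.58  0.49  1.61 -0.31  1.03  0.03]
jar 2006 [617.89746665 132.84261433]
[616.7613288  132.31737754 227.93323999] [-0.07082914  0.99748829] 20.7 0.9970486061201378
[242   0  37  15 300] bbox c [583.1 313.3  10. ] meanc [578.8 314.8  11. ] [577.6 314.8  14.7]
[  458    68   102   224 14024] bbox c [894.7 154.3  10. ] meanc [911.7 138.7  11. ] [877.1 140.9  14.3]
[ 257  161   46   45 1148] bbox c [615.8 130.6  10. ] meanc [616.1 130.9  11. ] [616.3 132.7  19.1]
[385 273  32  27 280] bbox c [792.7  -3.2  10. ] meanc [798.3  -0.8  11. ] [769.5  34.7  68.2]
```

Emit:
play_rows(deltas=[{"slide":[-1.5,2.5,0],"turn":[0,0,0],"fingers":1},{"slide":[-3,5,0],"turn":[0,0,0],"fingers":1},{"slide":[-5,8,0],"turn":[0,0,0],"fingers":1},{"slide":[-7,11,0],"turn":[0,0,0],"fingers":1},{"slide":[-9,14,0],"turn":[0,0,0],"fingers":1},{"slide":[-11,17,0],"turn":[0,0,0],"fingers":1},{"slide":[-13,20,0],"turn":[0,0,0],"fingers":1},{"slide":[-13.7,21,0],"turn":[0,0,0],"fingers":1}])

```text
time_s: 21.37
tool_pos: [475.9, 346.8, 225.9]
eef_rot: [[-0.076, 0.997, -0.003], [0.997, 0.076, 0.0], [0.001, -0.002, -1.0]]
ft_force: [0.2, 1.6, -0.6]
grip_width: 1.0
finger_force: 0.0
```

```bash
python3 - <<'E'
from h import *
s=snap('wrist','we'); st=manip.read_state(); print(st['tool_pos'],st['eef_rot'].round(3)[:,0],st['time_s'],st['q'].round(2))
P=world(s)
for n,c in (('big',(480,342)),('small',(580,345))):
    R=P; g=np.hypot(R[...,0]-c[0],R[...,1]-c[1])<45
    for z in (21,30):
        k=R[g&(R[...,2]>z)&(R[...,2]<70)]; print(n,z,len(k),k.min(0).round(1),k.max(0).round(1)); 
        if len(k)>20: print(cv2.minAreaRect(k[:,:2].astype(np.float32)))
    k=R[g&(R[...,2]>13)&(R[...,2]<18)]; print('stand',cv2.minAreaRect(k[:,:2].astype(np.float32)))
img=cv2.cvtColor(s['image'],cv2.COLOR_RGB2BGR); cv2.imwrite('pics/we.png',img)
E
```

```text
[475.87881762 347.0398831  225.85147995] [-0.077  0.997  0.001] 21.4167 [-1.06  0.51  0.48  1.72 -0.28  0.98 -0.4 ]
big 21 1399 [454.8 321.9  30.8] [504.2 368.2  57.1]
((479.667236328125, 345.3381652832031), (49.861717224121094, 44.03676223754883), 44.97125244140625)
big 30 1399 [454.8 321.9  30.8] [504.2 368.2  57.1]
((479.667236328125, 345.3381652832031), (49.861717224121094, 44.03676223754883), 44.97125244140625)
stand ((479.242431640625, 344.52294921875), (60.140018463134766, 60.348182678222656), 10.6074800491333)
small 21 676 [568.2 330.   23.7] [598.2 366.   43.8]
((582.3762817382812, 348.3355407714844), (36.850791931152344, 27.32193946838379), 64.20217895507812)
small 30 630 [568.3 330.   30. ] [598.2 366.   43.8]
((582.3111572265625, 348.0859375), (36.344661712646484, 27.221908569335938), 64.20217895507812)
stand ((583.4387817382812, 347.8372497558594), (60.28109359741211, 60.67403793334961), 23.711458206176758)
```

View pics/we.png

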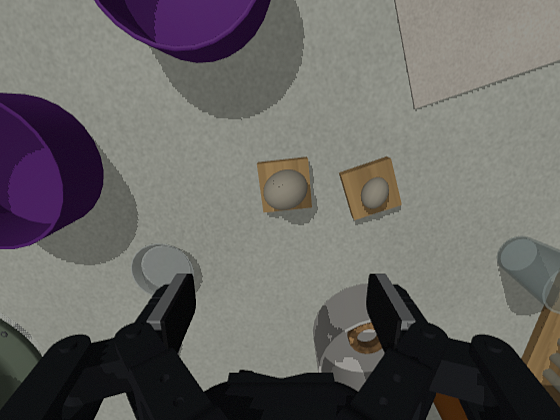

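The wrist view shows the large egg at (286,189), leaning towards the upper right, and the small egg at (375,193). The ring lies flat in the jar at (365,338). I'll fit the egg's long axis now.

```bash
python3 - <<'E'
from h import *
from scipy.optimize import least_squares
s=dict(np.load('/tmp/we.npz')); P=world(s)
g=np.hypot(P[...,0]-479.5,P[...,1]-345)<35
m=g&(P[...,2]>30)&(P[...,2]<60)
k=P[m]
for a0 in (0,.8,1.6,2.4):
    def f(p):
        d=k-p[:3]; a=np.array([np.cos(p[3])*np.cos(p[4]),np.sin(p[3])*np.cos(p[4]),np.sin(p[4])]); t=d@a; r=np.linalg.norm(d-t[:,None]*a,axis=1)
        return (np.hypot(t/26,r/22.5)-1)*23
    r=least_squares(f,[479.5,345,33,a0,0],loss='soft_l1'); print(r.x.round(3),r.cost.round(1))
v,u=np.nonzero(m); print('pix',cv2.fitEllipse(cv2.findContours(m.astype(np.uint8),0,1)[0][0]))
print(manip.read_state()['tool_pos'])
E
```

```text
[ 4.79458e+02  3.44644e+02  3.28010e+01  5.73000e-01 -1.00000e-03] 179.2
[ 4.79458e+02  3.44643e+02  3.28010e+01  5.73000e-01 -1.00000e-03] 179.2
[ 4.79458e+02  3.44643e+02  3.28010e+01  5.73000e-01 -1.00000e-03] 179.2
[4.79458e+02 3.44644e+02 3.28010e+01 3.71500e+00 1.00000e-03] 179.2
pix ((284.9734191894531, 188.89666748046875), (38.56669235229492, 44.41646957397461), 60.87083435058594)
[475.87881762 347.0398831  225.85147995]
```

Emit:
play_rows(deltas=[{"slide":[0,0.1,-1],"turn":[0,0,-0.12],"fingers":1},{"slide":[0,0.2,-2],"turn":[0,0,-0.24],"fingers":1},{"slide":[0,0.2,-4],"turn":[0,0,-0.36],"fingers":1},{"slide":[0,0.2,-6],"turn":[0,0,-0.48],"fingers":1},{"slide":[0,0.2,-8],"turn":[0,0,-0.6],"fingers":1},{"slide":[0,0.2,-10],"turn":[0,0,-0.72],"fingers":1},{"slide":[0,0.2,-10],"turn":[0,0,-0.84],"fingers":1},{"slide":[0,0.2,-10],"turn":[0,0,-0.96],"fingers":1}])

```text
time_s: 22.08
tool_pos: [479.3, 342.9, 125.2]
eef_rot: [[0.781, 0.625, -0.002], [0.625, -0.781, -0.002], [-0.003, 0.001, -1.0]]
ft_force: [-0.0, -0.4, 0.5]
grip_width: 0.998
finger_force: 0.0
```

Emit:
play_rows(deltas=[{"slide":[0,0,-0.5],"turn":[0,0,-0.06],"fingers":1},{"slide":[0,0,-2],"turn":[0,0,-0.1],"fingers":1},{"slide":[0,0,-4],"turn":[0,0,-0.1],"fingers":1},{"slide":[0,0,-6],"turn":[0,0,-0.1],"fingers":1},{"slide":[0,0,-7],"turn":[0,0,-0.1],"fingers":1},{"slide":[0,0,-7.5],"turn":[0,0,-0.1],"fingers":1},{"slide":[0,0,-7.5],"turn":[0,0,-0.1],"fingers":1},{"slide":[0,0,-7.5],"turn":[0,0,-0.1],"fingers":1}])

```text
time_s: 22.75
tool_pos: [480.2, 344.1, 52.3]
eef_rot: [[0.836, 0.549, 0.0], [0.549, -0.836, 0.0], [0.0, 0.0, -1.0]]
ft_force: [-0.2, 0.8, 0.5]
grip_width: 1.006
finger_force: 0.0
```

```bash
python3 - <<'E'
from h import *
from scipy.optimize import least_squares
s=snap('wrist','we2'); P=world(s); st=manip.read_state(); print(st['tool_pos'],st['eef_rot'].round(3),st['time_s'],st['q'].round(2))
m=(np.hypot(P[...,0]-479.5,P[...,1]-345)<30)&(P[...,2]>26)&(P[...,2]<60)
n,l,S,C=cv2.connectedComponentsWithStats(m.astype(np.uint8)); i=1+np.argmax(S[1:,4]); print(S[1:][S[1:,4]>50]); k=P[l==i]
def f(p):
    d=k-p[:3]; a=np.array([np.cos(p[3])*np.cos(p[4]),np.sin(p[3])*np.cos(p[4]),np.sin(p[4])]); t=d@a; r=np.linalg.norm(d-t[:,None]*a,axis=1)
    return (np.hypot(t/26,r/22.5)-1)*23
r=least_squares(f,[479.5,345,33,.57,0],loss='soft_l1'); print(r.x.round(2),r.cost/len(k))
E
```

```text
[480.29418383 344.298375    52.6178868 ] [[ 0.836  0.549  0.001]
 [ 0.549 -0.836  0.   ]
 [ 0.001  0.    -1.   ]] 22.8 [-1.12  0.81  0.59  1.84 -0.68  0.71 -1.12]
[[ 244  214   75   87 5070]]
[4.7954e+02 3.4441e+02 3.2860e+01 5.8000e-01 4.0000e-02] 0.09273587776304196
```

Emit:
play_rows(deltas=[{"slide":[-0.04,0,-0.6],"turn":[0,0,0],"fingers":0.8},{"slide":[-0.04,0,-1.2],"turn":[0,0,0],"fingers":0.75},{"slide":[-0.04,0,-1.8],"turn":[0,0,0],"fingers":0.75},{"slide":[-0.04,0,-2.4],"turn":[0,0,0],"fingers":0.75},{"slide":[-0.04,0,-3],"turn":[0,0,0],"fingers":0.75},{"slide":[-0.04,0,-3.3],"turn":[0,0,0],"fingers":0.75},{"slide":[-0.04,0,-3.35],"turn":[0,0,0],"fingers":0.75},{"slide":[-0.04,0,-3.35],"turn":[0,0,0],"fingers":0.7}], newtons=20)

```text
time_s: 23.47
tool_pos: [479.4, 344.2, 18.1]
eef_rot: [[0.836, 0.549, -0.0], [0.549, -0.836, -0.0], [-0.0, 0.0, -1.0]]
ft_force: [0.1, -0.1, 0.7]
grip_width: 0.701
finger_force: 0.0
```

Emit:
play_rows(deltas=[{"slide":[0,0,0],"turn":[0,0,0],"fingers":0.65},{"slide":[0,0,0],"turn":[0,0,0],"fingers":0.6},{"slide":[0,0,0],"turn":[0,0,0],"fingers":0.56},{"slide":[0,0,0],"turn":[0,0,0],"fingers":0.53},{"slide":[0,0,0],"turn":[0,0,0],"fingers":0.5},{"slide":[0,0,0],"turn":[0,0,0],"fingers":0.45},{"slide":[0,0,0],"turn":[0,0,0],"fingers":0.4},{"slide":[0,0,0],"turn":[0,0,0],"fingers":0.4}])

```text
time_s: 24.13
tool_pos: [479.6, 344.3, 18.6]
eef_rot: [[0.836, 0.549, 0.0], [0.549, -0.836, 0.0], [0.0, -0.0, -1.0]]
ft_force: [-0.3, -1.0, 4.8]
grip_width: 0.51
finger_force: 19.6
```

Emit:
play_rows(deltas=[{"slide":[0,0,0.3],"turn":[0,0,0],"fingers":0.4},{"slide":[0,0,1],"turn":[0,0,0],"fingers":0.4},{"slide":[0,0,2.5],"turn":[0,0,0],"fingers":0.4},{"slide":[0,0,4.5],"turn":[0,0,0],"fingers":0.4},{"slide":[0,0,7],"turn":[0,0,0],"fingers":0.4},{"slide":[0,0,9.5],"turn":[0,0,0],"fingers":0.4},{"slide":[0,0,12],"turn":[0,0,0],"fingers":0.4},{"slide":[0,0,13.5],"turn":[0,0,0],"fingers":0.4}])

```text
time_s: 24.8
tool_pos: [479.9, 344.4, 156.2]
eef_rot: [[0.836, 0.549, 0.002], [0.549, -0.836, 0.001], [0.002, -0.0, -1.0]]
ft_force: [-0.1, -0.1, -0.4]
grip_width: 0.506
finger_force: 20.6
```

```bash
python3 - <<'E'
from h import *
from scipy.optimize import least_squares
for n in('w5','wj'):
    s=dict(np.load('/tmp/'+n+'.npz')); P=world(s); R=P[(np.hypot(P[...,0]-616,P[...,1]-132)<40)&(P[...,2]>16.5)&(P[...,2]<22)]
    print(n,len(R),'range mid',(R.min(0)+R.max(0))/2,np.ptp(R,0),cv2.minEnclosingCircle(R[:,:2].astype(np.float32)))
    h=P[(np.hypot(P[...,0]-616,P[...,1]-132)<28)]; 
    r=least_squares(lambda p:(np.abs(np.hypot(R[:,0]-p[0],R[:,1]-p[1])-22)-6).clip(0),[616,132]); print(r.x)
    print('tilt',np.linalg.lstsq(np.c_[R[:,:2]-R[:,:2].mean(0),np.ones(len(R))],R[:,2],rcond=None)[0])
st=manip.read_state(); print(st['tool_pos'],st['grip_width'],st['finger_force'])
E
```

```text
w5 1115 range mid [615.73648718 132.43781184  19.03067109] [54.59427516 54.76646567  4.92509824] ((615.6309204101562, 132.1480255126953), 27.826385498046875)
[615.58050305 132.31551964]
tilt [ 1.19435397e-03 -2.04718091e-03  1.90640269e+01]
wj 1095 range mid [615.55064741 132.53977626  19.06175391] [54.53352272 54.54984254  5.08007666] ((615.6029052734375, 132.27635192871094), 27.893526077270508)
[615.67759487 132.39304752]
tilt [ 1.98556143e-03 -1.67526307e-03  1.91253144e+01]
[479.85978585 344.44789281 156.2409322 ] 0.505588455609977 20.59302046895027
```

Emit:
play_rows(deltas=[{"slide":[0.5,-0.8,0],"turn":[0,0,0],"fingers":0.4},{"slide":[1.5,-2.3,0],"turn":[0,0,0],"fingers":0.4},{"slide":[3,-4.6,0],"turn":[0,0,0],"fingers":0.4},{"slide":[4.5,-7,0],"turn":[0,0,0],"fingers":0.4},{"slide":[6,-9.3,0],"turn":[0,0,0],"fingers":0.4},{"slide":[7.5,-11.6,0],"turn":[0,0,0],"fingers":0.4},{"slide":[9,-14,0],"turn":[0,0,0],"fingers":0.4},{"slide":[10.5,-16.3,0],"turn":[0,0,0],"fingers":0.4}])

```text
time_s: 25.47
tool_pos: [584.8, 179.4, 152.9]
eef_rot: [[0.836, 0.549, -0.001], [0.549, -0.836, -0.0], [-0.001, -0.0, -1.0]]
ft_force: [-0.2, 1.2, -1.1]
grip_width: 0.505
finger_force: 20.6
```

Emit:
play_rows(deltas=[{"slide":[1.2,-1.9,0],"turn":[0,0,0],"fingers":0.4},{"slide":[2.1,-3.3,0],"turn":[0,0,0],"fingers":0.4},{"slide":[2.8,-4.3,0],"turn":[0,0,0],"fingers":0.4},{"slide":[3.18,-4.9,0],"turn":[0,0,0],"fingers":0.4},{"slide":[3.18,-4.9,0],"turn":[0,0,0],"fingers":0.4},{"slide":[3.18,-4.9,0],"turn":[0,0,0],"fingers":0.4},{"slide":[3.18,-4.9,-0.5],"turn":[0,0,0],"fingers":0.4},{"slide":[3.18,-4.9,-2],"turn":[0,0,0],"fingers":0.4}])

```text
time_s: 26.13
tool_pos: [616.6, 133.7, 134.3]
eef_rot: [[0.835, 0.551, 0.002], [0.551, -0.835, 0.001], [0.002, 0.0, -1.0]]
ft_force: [0.9, -0.0, -1.0]
grip_width: 0.504
finger_force: 20.6
```

Emit:
play_rows(deltas=[{"slide":[0,0,-1.5],"turn":[0,0,0],"fingers":0.4},{"slide":[0,0,-3],"turn":[0,0,0],"fingers":0.4},{"slide":[0,0,-4.5],"turn":[0,0,0],"fingers":0.4},{"slide":[0,0,-6],"turn":[0,0,0],"fingers":0.4},{"slide":[0,0,-7.5],"turn":[0,0,0],"fingers":0.4},{"slide":[0,0,-9],"turn":[0,0,0],"fingers":0.4},{"slide":[0,0,-10],"turn":[0,0,0],"fingers":0.4},{"slide":[0,0,-10.5],"turn":[0,0,0],"fingers":0.4}])

```text
time_s: 26.8
tool_pos: [615.4, 132.5, 26.6]
eef_rot: [[0.835, 0.55, -0.002], [0.55, -0.835, -0.0], [-0.002, -0.001, -1.0]]
ft_force: [0.2, -0.1, -0.7]
grip_width: 0.507
finger_force: 20.6
```

```bash
python3 jar.py; python3 - <<'E'
from h import *
s=dict(np.load('/tmp/wj.npz')); P=world(s); st=manip.read_state()
k=P[(np.hypot(P[...,0]-616,P[...,1]-132)<30)&(P[...,2]>10)&(P[...,2]<24)]; print('ring/floor visible',len(k), k.mean(0) if len(k) else '',st['ft_force'])
E
```

```text
[615.43220242 132.35691107  26.49248485] [ 0.835  0.55  -0.002] 26.85 0.5057752163612182 20.594125762581825 [-0.66  0.89  0.55  1.73 -0.67  0.72 -0.74]
jar 10394 [617.64842494 131.99614916]
ring/floor visible 2237 [631.9895465  141.07072255  18.2125553 ] [-0.93638445 -0.12941213 -1.96884487]
```

Emit:
play_rows(deltas=[{"slide":[0,0,-0.1],"turn":[0,0,0],"fingers":0.4},{"slide":[0,0,-0.2],"turn":[0,0,0],"fingers":0.4},{"slide":[0,0,-0.3],"turn":[0,0,0],"fingers":0.4},{"slide":[0,0,-0.4],"turn":[0,0,0],"fingers":0.4},{"slide":[0,0,-0.5],"turn":[0,0,0],"fingers":0.4},{"slide":[0,0,-0.55],"turn":[0,0,0],"fingers":0.4},{"slide":[0,0,-0.6],"turn":[0,0,0],"fingers":0.4},{"slide":[0,0,-0.6],"turn":[0,0,0],"fingers":0.4}])

```text
time_s: 27.52
tool_pos: [616.2, 132.3, 22.3]
eef_rot: [[0.835, 0.549, 0.0], [0.549, -0.835, 0.0], [0.0, -0.0, -1.0]]
ft_force: [-0.8, -0.4, 0.8]
grip_width: 0.506
finger_force: 20.6
```

Emit:
play_rows(deltas=[{"slide":[0,0,-0.02],"turn":[0,0,0],"fingers":0.4},{"slide":[0,0,-0.03],"turn":[0,0,0],"fingers":0.4},{"slide":[0,0,-0.04],"turn":[0,0,0],"fingers":0.4},{"slide":[0,0,-0.05],"turn":[0,0,0],"fingers":0.4},{"slide":[0,0,-0.05],"turn":[0,0,0],"fingers":0.4},{"slide":[0,0,-0.05],"turn":[0,0,0],"fingers":0.4},{"slide":[0,0,-0.05],"turn":[0,0,0],"fingers":0.4},{"slide":[0,0,-0.05],"turn":[0,0,0],"fingers":0.4}])

```text
time_s: 28.18
tool_pos: [616.2, 132.2, 21.8]
eef_rot: [[0.836, 0.549, -0.0], [0.549, -0.836, -0.0], [-0.0, -0.0, -1.0]]
ft_force: [-2.1, 0.5, 3.7]
grip_width: 0.506
finger_force: 20.8
```

Force along z is now about 3.7 N, so the egg is touching the ring. I'll release in small steps and then rise.

Emit:
play_rows(deltas=[{"slide":[0,0,0],"turn":[0,0,0],"fingers":0.52},{"slide":[0,0,0],"turn":[0,0,0],"fingers":0.54},{"slide":[0,0,0],"turn":[0,0,0],"fingers":0.58},{"slide":[0,0,0],"turn":[0,0,0],"fingers":0.62},{"slide":[0,0,0],"turn":[0,0,0],"fingers":0.67},{"slide":[0,0,0],"turn":[0,0,0],"fingers":0.72},{"slide":[0,0,0],"turn":[0,0,0],"fingers":0.76},{"slide":[0,0,0],"turn":[0,0,0],"fingers":0.8}])

```text
time_s: 28.85
tool_pos: [616.2, 132.3, 21.8]
eef_rot: [[0.835, 0.55, -0.0], [0.55, -0.835, 0.0], [0.0, -0.0, -1.0]]
ft_force: [-0.1, 0.2, 0.9]
grip_width: 0.795
finger_force: 0.0
```

Emit:
play_rows(deltas=[{"slide":[0,0,0.3],"turn":[0,0,0],"fingers":0.8},{"slide":[0,0,1],"turn":[0,0,0],"fingers":0.8},{"slide":[0,0,2.5],"turn":[0,0,0],"fingers":0.8},{"slide":[0,0,5],"turn":[0,0,0],"fingers":0.8},{"slide":[0,0,8],"turn":[0,0,0],"fingers":0.8},{"slide":[0,0,11],"turn":[0,0,0],"fingers":0.8},{"slide":[0,0,14],"turn":[0,0,0],"fingers":0.8},{"slide":[0,0,17],"turn":[0,0,0],"fingers":0.8}])

```text
time_s: 29.52
tool_pos: [616.0, 132.0, 194.8]
eef_rot: [[0.836, 0.549, 0.001], [0.549, -0.836, 0.0], [0.001, 0.0, -1.0]]
ft_force: [0.2, -0.5, -0.5]
grip_width: 0.798
finger_force: 0.0
```

Emit:
play_rows(deltas=[{"slide":[0,0,1],"turn":[0,0,0],"fingers":0.8},{"slide":[0,0,2],"turn":[0,0,0],"fingers":0.8},{"slide":[0,0,3],"turn":[0,0,0],"fingers":0.8},{"slide":[0,0,3],"turn":[0,0,0],"fingers":0.8},{"slide":[0,0,3],"turn":[0,0,0],"fingers":0.8},{"slide":[0,0,3],"turn":[0,0,0],"fingers":0.8},{"slide":[0,0,3],"turn":[0,0,0],"fingers":0.8},{"slide":[0,0,3],"turn":[0,0,0],"fingers":0.8}])

```text
time_s: 30.18
tool_pos: [615.9, 132.2, 221.0]
eef_rot: [[0.836, 0.549, -0.001], [0.549, -0.836, -0.001], [-0.001, -0.0, -1.0]]
ft_force: [0.5, 0.1, -0.2]
grip_width: 0.798
finger_force: 0.0
```

```bash
python3 - <<'E'
from h import *
from scipy.optimize import least_squares
s=snap('wrist','wf'); P=world(s); c=snap('scene','sf'); st=manip.read_state(); print(st['tool_pos'],st['time_s'],st['ft_force'])
k=P[(np.hypot(P[...,0]-616,P[...,1]-132)<35)&(P[...,2]>30)&(P[...,2]<66)]
def f(p):
    d=k-p[:3]; a=np.array([np.cos(p[3])*np.cos(p[4]),np.sin(p[3])*np.cos(p[4]),np.sin(p[4])]); t=d@a; r=np.linalg.norm(d-t[:,None]*a,axis=1)
    return (np.hypot(t/26,r/22.5)-1)*23
r=least_squares(f,[616,132,36,.57,0],loss='soft_l1'); print('egg',len(k),r.x.round(2),r.cost/len(k))
R=P[(np.hypot(P[...,0]-616,P[...,1]-132)<34)&(P[...,2]>16.5)&(P[...,2]<22)]
print('ring',len(R),least_squares(lambda p:(np.abs(np.hypot(R[:,0]-p[0],R[:,1]-p[1])-22)-6).clip(0),[616,132]).x)
g=lambda s,a,b,c,d,k:cv2.resize(cv2.cvtColor(s['image'],cv2.COLOR_RGB2BGR)[b:d,a:c],None,fx=k,fy=k,interpolation=cv2.INTER_CUBIC)
o=np.zeros((600,800,3),np.uint8); A=g(s,150,60,450,330,1.3);B=g(c,40,160,400,310,2.0)
o[:300,:720]=B; A=cv2.resize(A,(333,300)); o[300:,:333]=A; cv2.imwrite('pics/final.png',o)
E
```

```text
[616.04052778 132.23105976 221.32653782] 30.2833 [ 0.10066631 -0.33387157  0.42684662]
egg 1459 [6.1616e+02 1.3247e+02 3.5720e+01 5.8000e-01 7.0000e-02] 0.12127438845457747
ring 360 [616.23555249 132.09724296]
```

View pics/final.png

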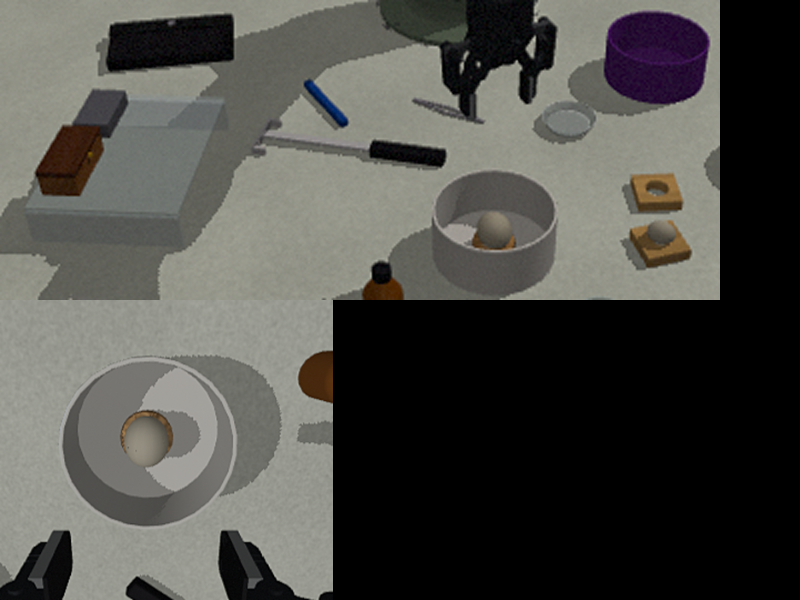

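The egg is seated on the ring in the white jar (scene crop (494,230)), with its fitted centre at z=35.7. The rake lies flat on the table, the small egg is untouched, and the jar is standing, so I'm handing in.

```bash
python3 -c "
from bench import manip
print(manip.finish_job())"
```

```text
the job is handed in; nothing more can be done
None
```

The ring is flat on the floor of the white jar with the large egg seated in it; the rake is lying on the table, the small egg is untouched, the jar is still standing, and the job was handed in at about 30 s.

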